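Lock the lens on the optical bench

TASK

On the small optical bench, the carriage that carries the round lens in the yellow ring is still loose. Turn its black knurled thumbscrew clockwise until it seats, stop as soon as you feel it tighten without forcing it, and let go; leave the thumbscrew of the red filter as it is.

Things in the scene. Friction and masses are not known exactly. Their poses are not given: they have to be found in the camera images.
- lens_screw_head (a point): Middle of the lens carriage's thumbscrew head: black upright cylinder, 32 mm across, 26 mm high, white line on top, 95 mm above the work surface. Below it a 12 mm shank, then a 34 mm wide boss, its top 25 mm under this point. Axes: x towards the rail, y along the rail, z up; they do not turn with the screw. The lens (yellow ring 56 mm across, top 31 mm above this point) stands 95 mm away along +x.
- lens_screw (a joint): Turn of the lens thumbscrew in its thread (rad), growing clockwise seen from above; the head keeps its height. It starts loose, at 0.1 to 0.6, and turns with a slight drag (0.06 N m) until it seats at 1.2, where it stops for good and stays when let go.
- lens_seat (a joint): How far the seated lens screw is strained past its seat (rad): 0 until lens_screw has reached 1.2, then the head turns on against a resistance that begins at 0.1 N m and rises by 1.2 N m per rad. From 0.03 the clamp has tightened, past 0.5 it is overtightened. It springs back to 0 when let go; the screw stays seated.
- filter_screw (a joint): Turn (rad, growing clockwise) of the identical black thumbscrew on the carriage that carries the square red filter in a black frame. It is already tight: it reads 1.2 and takes 0.3 N m to turn. A bystander, on the same rail, 130 mm or more from the lens carriage. A third carriage, with a plain white screen, has no thumbscrew.
Mind the look-alikes: they are no part of the job. What is shaped like the part that bears lens_screw_head but green or pink is not meant.

How it is judged (in metres and radians):
On the way:
1. the lens thumbscrew is at its seat and has been felt to tighten (value of joint lens_screw above 1.15 rad and value of joint lens_seat above 0.03 rad), for 0.1 s.
At the end, for the whole second after the job is handed in: The lens thumbscrew is still at its seat within 10 degrees (1.03 rad or more) and at rest, and the filter thumbscrew is within about 11 degrees of where it was (between 1.0 and 1.4 rad) (value of joint lens_screw above 1.03 rad and velocity of joint lens_screw between -0.05 and 0.05 rad/s and value of joint filter_screw between 1 and 1.4 rad); the robot touches nothing.
It fails at once if the lens thumbscrew is forced about 30 degrees past its seat (over 0.5 rad) (value of joint lens_seat above 0.5 rad).
It fails at once if the filter thumbscrew is turned (below 1.0 or above 1.4 rad) (value of joint filter_screw below 1 rad or value of joint filter_screw above 1.4 rad).
It also fails if it takes over 38 s, if anything falls off the work surface, if the arm or the gripper's body presses on something with over 40 N, if the wrist force passes 120 N, or if a joint passes its speed limit or range.

ROBOT

A 6-joint arm with a two-finger parallel gripper is mounted at the origin on the work surface. World frame = base frame: x ahead of the robot, y to its left, z up, the work surface at z = 0. Lengths are in m, angles in degrees, forces in N, time in s.
With the tool pointing down it reaches from about 0.3 to 0.75 m from the base axis. Payload 8.5 kg.
Tool frame: the origin (TCP) lies between the finger pads; the fingertips stand 25 mm ahead of it and the grasp point (between the pads) lies 6 mm ahead of it; x points along the fingers, y is the direction in which the jaws open and shut, and the axes are right-handed (so a half turn about x gives the same grasp; the last joint's range is limited). The gripper opens to 85 mm and grips with 20 to 120 N. Pads are 22 mm wide; open, the fingers measure 114 mm over their backs; the gripper's body (76 mm by 85 mm) begins 54 mm behind the grasp point. The pads swing forward as they close: fully open they stand 13 mm farther back than shut.
Start: joints at [-78.226, 21.807, 74.336, -0, 83.858, -12.336], TCP at [0.225, -0.502, 0.256] pointing down, gripper open.
Joint ranges: [-178.18, 178.18], [-50.72, 133.34], [12.68, 142.11], [-81.47, 261.47], [9.98, 163.14], [-165.26, 165.26]. Speed limits (degrees/s): [136.94, 136.94, 180, 180, 180, 180].

INTERFACE

Orientations are given as a 3x3 rotation matrix whose columns are the frame's x, y, z axes.
In Python, from rig import sensors, get_image, workorder gives the robot as it stands.
- The arm moves only by the tool arm_command, never from a script. Its argument "plan" is a list that holds one entry, the list of rows, each a list of 6 numbers: the shift along the tool's x, y, z in units of 25 mm (1.0 is 25 mm), then the turn, a rotation vector about the tool's x, y, z in units of 6 degrees (1.0 is 6 degrees). In form: [[[dx, dy, dz, ax, ay, az], ...]]. A call has 1 to 10 rows; each row is the pose to reach, as a shift and turn from the pose commanded when the call began, along the tool's axes at that moment; what a row does not reach only later rows make up. A row lasts 1/10 s, in which the tool goes at most 50 mm and 8.59 degrees, less where a joint would pass 70% of its speed; a pose out of reach is approached as far as the arm can. A call with a gripper value outside its range is refused whole. "jaw" is the closure, from 0 (fully open) to 1 (shut), set as the call begins (left out, the last holds). The fingers move at their own pace and stop on an object; "newtons" is the grip in N (left out, the last holds). Time passes only in rows, so rows that repeat a pose let the fingers close. It gives the time, the measured TCP pose, the force and the opening at its end, in the units of the state.
- sensors.observe(): the state, without advancing time (a new reading comes with each control period).
- get_image(name): name is "scene" or "top"; returns a dict with "img" (384x512x3 uint8, red, green, blue), "fx", "fy", "cx", "cy" (pixels), "T" (4x4, takes a point from camera to world coordinates). Camera axes: x right, y up, looking along -z (the intrinsics and any distortion apply to the point x, -y, -z); pixel columns grow to the right and rows downward; lengths in m; the calibration is good to about 2 mm. A picture is of the moment at which its call begins. There is no depth.
- workorder.close_job(): hands the job in, once; it reports no verdict.
The state is a dict: "time_s": time; "q": joint angles; "qvel": joint speeds; "joint_efforts": joint torques, N m; "position": TCP position; "tool_rot": TCP orientation; "ft_force": force on the tool from outside, world axes, zero at the start; "wrist_torque": the same for the moment, N m; "grip_width": finger opening in m.
Only numpy, scipy, OpenCV 4.12 (cv2) and the standard library are available. Lean on these libraries where they do the work, as an engineer would, in place of code of your own. Each camera call takes 0.05 s, during which the arm holds its last target. There are 200 camera calls.

## Working session

There is one attempt and no reset: what is moved stays moved. The work goes in short steps, Python scripts to look and compute and a tool call to move; the robot and the scene stay as the last step left them, time stands still between calls to the robot, and variables do not carry over. Pictures are saved under pics/ and viewed, about 8 in all and at most 12, crops included, and the job is handed in when it is done.

Besides the shell and the picture viewer there is one more tool, called after "Emit:" by a JSON object that holds its "name" and its "arguments". arm_command: Moves the arm, as the interface text tells. Its arguments: {"type":"object","properties":{"plan":{"type":"array","items":{"type":"array","items":{"type":"array","items":{"type":"number"}}}},"jaw":{"type":"number"},"newtons":{"type":"number"}},"required":["plan"]}

```bash
mkdir -p pics; cat > h.py <<'E'
import numpy as np, cv2
from rig import sensors, get_image, workorder
def ray(c,u,v):
    T=np.array(c["T"]); d=T[:3,:3]@np.array([(u-c["cx"])/c["fx"],-(v-c["cy"])/c["fy"],-1.0]); return T[:3,3],d
def at(c,u,v,z):
    o,d=ray(c,u,v); return o+d*(z-o[2])/d[2]
def px(c,p):
    T=np.array(c["T"]); q=T[:3,:3].T@(np.array(p)-T[:3,3]); return c["cx"]+c["fx"]*q[0]/-q[2], c["cy"]-c["fy"]*q[1]/-q[2]
E
python3 - <<'E'
from h import *
for n in("scene","top"):
    c=get_image(n); cv2.imwrite(f"pics/{n}0.png",c["img"][:,:,::-1]); print(n,{k:c[k] for k in c if k!="img"})
s=sensors.observe(); print(s)
E
```

```text
scene {'fx': 384.5458540464711, 'fy': 384.5458540464711, 'cx': 258.43827455972877, 'cy': 197.16128827565137, 'T': array([[-0.84208329, -0.42820897,  0.32792195,  0.807632  ],
       [ 0.53915409, -0.68460406,  0.49054066,  0.41927144],
       [ 0.01444279,  0.58987655,  0.80736426,  0.87125896],
       [ 0.        ,  0.        ,  0.        ,  1.        ]])}
top {'fx': 490.1198304869292, 'fy': 490.1198304869292, 'cx': 249.50594467053423, 'cy': 191.9739030928783, 'T': array([[-0.01423637,  0.99291457, -0.11797452,  0.36371276],
       [-0.99980915, -0.0157143 , -0.01160685, -0.07345865],
       [-0.01337849,  0.11778676,  0.99294879,  1.20205537],
       [ 0.        ,  0.        ,  0.        ,  1.        ]])}
{'time_s': 0.1, 'q': array([-7.82272910e+01,  2.18375301e+01,  7.43791469e+01, -5.33671313e-04,
        8.38567846e+01, -1.23342355e+01]), 'qvel': array([ 0.01402614, -0.04937104, -0.15364758,  0.04780848,  0.03812279,
        0.00064394]), 'joint_efforts': array([ 3.28511233e-03, -4.49222803e+01, -2.31657636e+01, -2.12393920e-04,
        3.68703768e-03,  9.00329411e-06]), 'position': array([ 0.22460524, -0.50180298,  0.25577718]), 'tool_rot': array([[-2.70662042e-04,  4.08441843e-01, -9.12784305e-01],
       [ 1.25328641e-03, -9.12783483e-01, -4.08441847e-01],
       [-9.99999178e-01, -1.25452987e-03, -2.64838768e-04]]), 'ft_force': array([-0.26055355,  0.93914399,  0.20852513]), 'wrist_torque': array([0.01444119, 0.03214837, 0.01204984]), 'grip_width': 0.08547452745075133}
```

View pics/scene0.png

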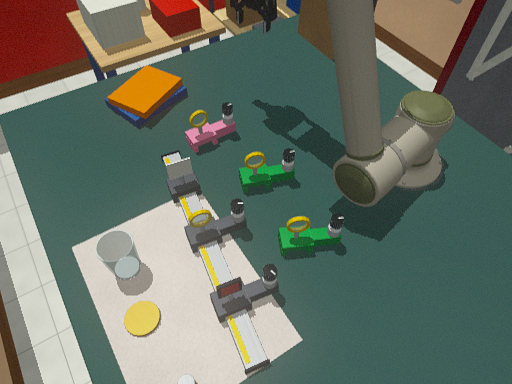

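View pics/top0.png

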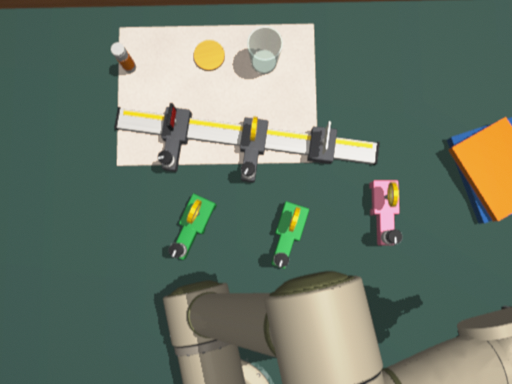

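Candidates: grey carriage with yellow ring on the rail (head scene (237,208), top (249,172)); filter carriage (scene (270,272), top (167,158)); green ones and the pink one are off the rail. The grey one with the ring, between filter and screen, fits the description.

```bash
python3 - <<'E'
from h import *
t=get_image("top"); s=get_image("scene")
def dark(c,u,v,r):
    g=c["img"].max(2); m=np.zeros_like(g); cv2.circle(m,(u,v),r,255,-1)
    m[(g>50)]=0
    n,l,st,ce=cv2.connectedComponentsWithStats(m); i=1+st[1:,4].argmax(); return ce[i],st[i]
for n,a,b in(("lens",(249,172),(237,208)),("filt",(167,158),(270,272))):
    ct,st=dark(t,*a,13); cs,ss=dark(s,*b,15); print(n,ct,st,cs,ss, at(t,*ct,.1), at(s,*cs,.095))
# ring, rail
print("ring",at(t,254,128,.1)); print("rail",at(t,118,118,.03),at(t,377,152,.03))
a=cv2.resize(t["img"][90:210,140:340],None,fx=4,fy=4,interpolation=2)[:,:,::-1]
b=cv2.resize(s["img"][170:320,170:300],(416,480),interpolation=2)[:,:,::-1]
cv2.imwrite("pics/crop.png",cv2.resize(np.hstack([a[:, :],b]),(800,316)))
cv2.imwrite("pics/crop.png",np.vstack([a[:300,:],np.hstack([b[:300],np.zeros((300,384,3),np.uint8)])]))
E
```

```text
lens [245.47058824 180.64705882] [241 179  10   4  17] [239.14285714 200.57142857] [237 199   6   3   7] [ 0.52069637 -0.0517813   0.1       ] [ 0.53860492 -0.06894255  0.095     ]
filt [166.72727273 169.63636364] [163 169   9   2  11] [276. 273.] [276 273   1   1   1] [0.54896743 0.12759051 0.1       ] [0.57053455 0.14098766 0.095     ]
ring [ 0.64263291 -0.07302112  0.1       ]
rail [0.6914206 0.2612973 0.03     ] [ 0.59561581 -0.37009253  0.03      ]
```

View pics/crop.png

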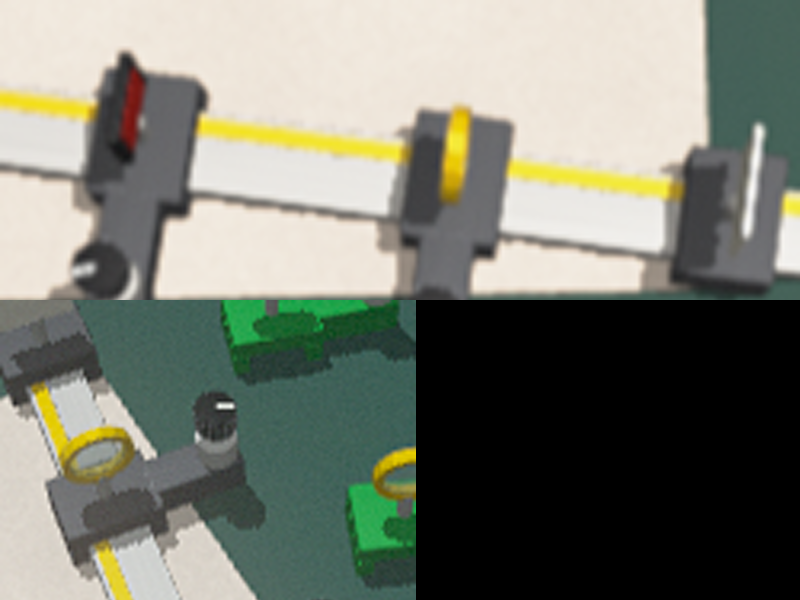

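The crop confirms the target: grey carriage with the yellow ring, head at about (237,205) in scene. In the top view the filter head is at about (165,157) and the screen carriage has no screw.

```bash
python3 - <<'E'
from h import *
t=get_image("top"); s=get_image("scene")
print(at(s,237.2,202.2,.108),at(s,237.2,205.6,.095))
print(at(t,249,172,.108))
g=t["img"].max(2)[158:188,236:264]; 
for r in g: print(' '.join('%3d'%x for x in r))
E
```

```text
[ 0.54962045 -0.05908965  0.108     ] [ 0.55047193 -0.05842465  0.095     ]
[ 0.53915135 -0.06017397  0.108     ]
239 239 235 182 149 149 145 119 102 109 110 110 111 114 115 116 115 114 114 115 108 143 229 242 241 241 240 240
238 239 235 183 149 151 142 109 103 111 110 111 113 115 115 115 114 114 115 114 107 151 238 243 241 240 240 240
239 239 232 180 151 150 141 107 107 109 108 110 113 113 115 114 114 115 116 115 107 158 239 243 241 241 241 241
240 238 218 167 151 152 143 110 112 100  91  92  97  98 106 106 111 116 116 115 108 161 237 243 241 241 241 241
239 233 185 148 146 148 140 108 104  81  68  68  66  75  85  84  98 115 118 115 111 157 224 231 229 231 230 225
203 191 138 114 115 118 112  90  79  65  59  60  59  64  67  66  80 104 112 114 108 131 167 173 173 173 172 158
122 117  84  70  72  79  70  62  62  60  61  61  62  61  61  63  68  83  99 110  99  97 112 113 111 111 112 107
 97  90  66  56  60  70  61  59  59  60  62  62  63  63  65  66  66  69  82 106  91  89  94  96  96  96  95  96
 97  90  66  58  62  70  62  60  61  60  61  63  63  64  65  66  67  67  76 102  86  91  9
[... 1673 characters left out ...]
  98  97  97  98  97  97  96
 63  63  62  64  64  62  62  62  61  56  54  52  53  49  50  53  57  69  83  95  97  98  98  97  97  97  97  99
 82  83  82  81  82  83  82  82  79  67  63  64  62  64  65  77  83  89  95  97  98  98  97  96  97  98  97  98
 95  94  94  96  95  96  96  96  94  84  83  81  82  81  85  94  95  96  97  98  97  97  98  97  98  97  97  98
 97  97  98  98  98  98  98  98  99  95  95  95  95  95  96  97  99  98  98  97  97  97  96  97  98  97  97  98
 96  98  96  98  97  97  98  98  98  97  98  97  98  98  98  98  99  98  98  97  97  98  98  96  98  98  97  96
 96  97  97  97  98  97  98  98  96  98  98  99  97  97  97  97  97  97  98  97  98  98  98  97  98  98  97  97
```

Emit:
{"name": "arm_command", "arguments": {"plan": [[[0,-0.3,-0.5,0,0,0],[0,-0.9,-1.6,0,0,0],[0,-1.7,-3,0,0,0],[0,-2.6,-4.5,0,0,0],[0,-3.5,-6.1,0,0,0],[0,-4.4,-7.7,0,0,0],[0,-5.3,-9.3,0,0,0],[0,-6.2,-10.8,0,0,0],[0,-7,-12.2,0,0,0],[0,-7.6,-13.3,0,0,0]]], "jaw": 0, "newtons": 35}}

```text
time_s: 1.3
position: [0.4513, -0.1897, 0.2565]
tool_rot: [[0.0, 0.41, -0.912], [0.0, -0.912, -0.41], [-1.0, -0.0, -0.0]]
ft_force: [0.5, -0.5, -0.5]
grip_width: 0.0854
```

Emit:
{"name": "arm_command", "arguments": {"plan": [[[0,-0.8,-1.4,0,0,0],[0,-1.6,-2.8,0,0,0],[0.3,-2.3,-4.0,0,0,0],[0.8,-2.9,-5.1,0,0,0],[1.4,-3.3,-5.8,0,0,0],[1.9,-3.3,-5.8,0,0,0],[2,-3.3,-5.8,0,0,0],[2,-3.3,-5.8,0,0,0]]]}}

```text
time_s: 2.1
position: [0.5488, -0.0578, 0.2064]
tool_rot: [[-0.001, 0.409, -0.913], [0.0, -0.913, -0.409], [-1.0, -0.0, 0.0]]
ft_force: [-0.5, -0.9, 0.9]
grip_width: 0.0855
```

```bash
python3 - <<'E'
from h import *
s=sensors.observe(); print(s["time_s"],s["position"],s["tool_rot"].round(3),s["q"].round(1),s["ft_force"],s["wrist_torque"])
R=s["tool_rot"]; print("to go units",R.T@(np.array([.549,-.058,.106])-s["position"])/.025)
c=get_image("scene"); print(px(c,s["position"]))
cv2.imwrite("pics/s1.png",cv2.resize(c["img"][100:280,130:370],None,fx=3,fy=3)[:,:,::-1])
E
```

```text
2.1 [ 0.54883053 -0.05782757  0.20635588] [[-0.001  0.409 -0.913]
 [ 0.    -0.913 -0.409]
 [-1.    -0.     0.   ]] [-18.3  24.4  78.9  -0.   76.8  47.6] [-0.51005981 -0.86461533  0.85360943] [5.99180660e-05 9.91886396e-03 5.54951271e-02]
to go units [ 4.01422873  0.01078138 -0.00533965]
(np.float64(236.46326450130042), np.float64(176.83382920046705))
```

View pics/s1.png

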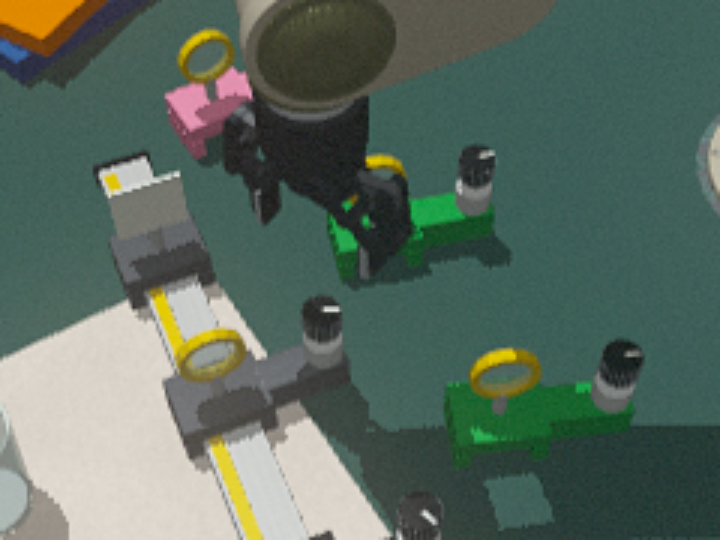

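The open gripper is directly above the lens screw, whose head is at crop (322,318), scene (237,206). Both jaws are clear to either side of it. Descending.

Emit:
{"name": "arm_command", "arguments": {"plan": [[[0.4,0,0,0,0,0],[1,0,0,0,0,0],[1.7,0,0,0,0,0],[2.4,0,0,0,0,0],[3,0,0,0,0,0],[3.5,0,0,0,0,0],[3.8,0,0,0,0,0],[4,0,0,0,0,0],[4,0,0,0,0,0]]]}}

```text
time_s: 3.05
position: [0.5491, -0.0583, 0.106]
tool_rot: [[-0.0, 0.408, -0.913], [0.0, -0.913, -0.408], [-1.0, -0.0, 0.0]]
ft_force: [0.5, 0.5, 0.4]
grip_width: 0.0854
```

Emit:
{"name": "arm_command", "arguments": {"plan": [[[0,0,0,0,0,0],[0,0,0,0,0,0],[0,0,0,0,0,0],[0,0,0,0,0,0],[0,0,0,0,0,0]]], "jaw": 0.4, "newtons": 35}}

```text
time_s: 3.55
position: [0.5492, -0.0582, 0.1064]
tool_rot: [[0.0, 0.409, -0.913], [-0.0, -0.913, -0.409], [-1.0, 0.0, -0.0]]
ft_force: [-0.7, -0.1, -0.9]
grip_width: 0.0514
```

```bash
python3 - <<'E'
from h import *
s=sensors.observe(); print(s["time_s"],s["position"],s["ft_force"],s["wrist_torque"],s["grip_width"])
c=get_image("scene"); print(px(c,s["position"]))
cv2.imwrite("pics/s2.png",cv2.resize(c["img"][140:260,170:330],None,fx=4,fy=4)[:,:,::-1])
E
```

```text
3.55 [ 0.54921949 -0.05823571  0.10644094] [-0.67403957 -0.06153562 -0.88679351] [-0.0304845   0.02102558  0.01833221] 0.05135779767521997
(np.float64(237.5404910307142), np.float64(202.74197701366342))
```

View pics/s2.png

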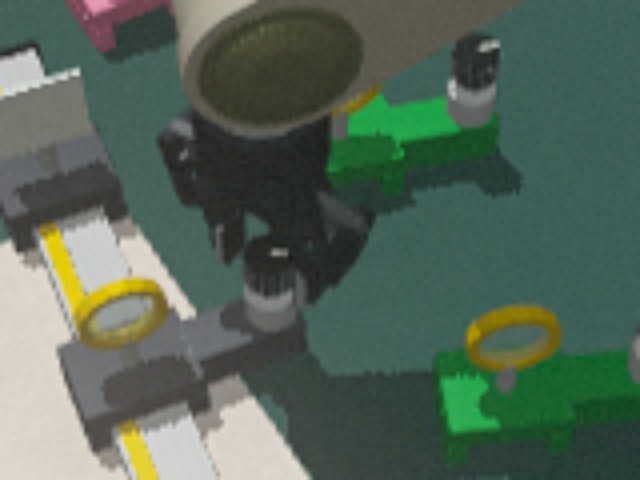

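The fingers straddle the head, with tips at crop (228,250) and (312,290) and the head between them at (268,263). Closing.

Emit:
{"name": "arm_command", "arguments": {"plan": [[[0,0,0,0,0,0],[0,0,0,0,0,0],[0,0,0,0,0,0],[0,0,0,0,0,0],[0,0,0,0,0,0],[0,0,0,0,0,0]]], "jaw": 1, "newtons": 35}}

```text
time_s: 4.2
position: [0.5493, -0.0583, 0.1065]
tool_rot: [[0.0, 0.409, -0.913], [-0.0, -0.913, -0.409], [-1.0, 0.0, -0.0]]
ft_force: [-0.8, -0.9, 3.9]
grip_width: 0.031
```

```bash
python3 - <<'E'
from h import *
s=sensors.observe(); print(s["time_s"],s["position"],s["ft_force"],s["wrist_torque"],s["grip_width"])
E
```

```text
4.2 [ 0.54926702 -0.05830478  0.10649855] [-0.8123281  -0.92318848  3.89043004] [-0.11575831  0.14014411 -0.02435614] 0.03104010175510292
```

Emit:
{"name": "arm_command", "arguments": {"plan": [[[0,0,0,0.3,0,0],[0,0,0,0.9,0,0],[0,0,0,1.6,0,0],[0,0,0,2.3,0,0],[0,0,0,3,0,0],[0,0,0,3.7,0,0],[0,0,0,4.4,0,0],[0,0,0,4.8,0,0],[0,0,0,5,0,0],[0,0,0,5,0,0]]]}}

```text
time_s: 5.2
position: [0.5493, -0.0583, 0.1065]
tool_rot: [[0.0, -0.103, -0.995], [-0.0, -0.995, 0.103], [-1.0, 0.0, -0.0]]
ft_force: [-0.6, -1.0, 5.0]
grip_width: 0.0311
```

```bash
cat > st.py <<'E'
from h import *
s=sensors.observe(); R=s["tool_rot"]; print(s["time_s"],s["position"],"yaw",np.degrees(np.arctan2(R[1,1],R[0,1])).round(2),s["ft_force"].round(2),s["wrist_torque"].round(3),s["grip_width"], s["q"][5], s["joint_efforts"][5])
E
python3 st.py
```

```text
5.2 [ 0.54928573 -0.05826778  0.1064888 ] yaw -95.88 [-0.65 -1.04  5.02] [-0.174  0.173 -0.086] 0.03110438524848012 77.54735544009455 0.16369699034839869
```

Emit:
{"name": "arm_command", "arguments": {"plan": [[[0,0,0,0.3,0,0],[0,0,0,0.7,0,0],[0,0,0,1,0,0],[0,0,0,1,0,0]]]}}

```text
time_s: 5.6
position: [0.5493, -0.0582, 0.1065]
tool_rot: [[0.0, -0.206, -0.979], [-0.0, -0.979, 0.206], [-1.0, 0.0, -0.0]]
ft_force: [-1.3, -1.2, 4.7]
grip_width: 0.0307
```

```bash
python3 st.py; python3 -c "
from h import *
t=get_image('top');cv2.imwrite('pics/t3.png',cv2.resize(t['img'][120:220,190:310],None,fx=5,fy=5)[:,:,::-1])
s=get_image('scene');cv2.imwrite('pics/s3.png',cv2.resize(s['img'][140:260,170:330],None,fx=5,fy=5)[:,:,::-1])"
```

```text
5.6 [ 0.5492754  -0.05824203  0.1064693 ] yaw -101.87 [-1.32 -1.19  4.73] [-0.145  0.169 -0.006] 0.030690136578238957 83.53046385783821 0.2567064855247736
```

View pics/s3.png

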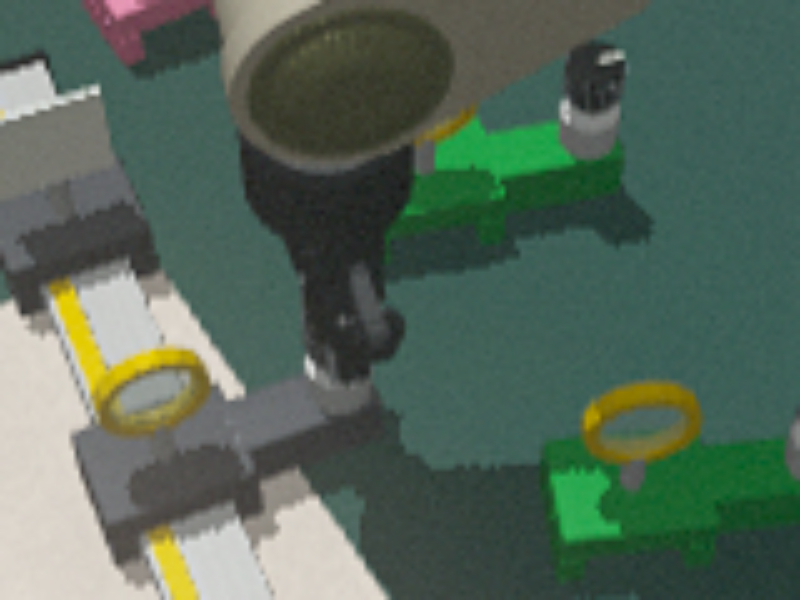

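The grip on the lens screw head looks right, just above the boss at crop (340,390). Continuing in small steps and watching the torque.

Emit:
{"name": "arm_command", "arguments": {"plan": [[[0,0,0,0.4,0,0],[0,0,0,0.7,0,0],[0,0,0,0.7,0,0]]]}}

```text
time_s: 6.0
position: [0.5493, -0.0583, 0.1065]
tool_rot: [[0.0, -0.277, -0.961], [-0.0, -0.961, 0.277], [-1.0, 0.0, -0.0]]
ft_force: [-0.3, -0.9, 5.2]
grip_width: 0.031
```

```bash
python3 st.py
```

```text
6.0 [ 0.54927358 -0.05826347  0.10648439] yaw -106.05 [-0.28 -0.89  5.24] [-0.07   0.166 -0.035] 0.031007808769719602 87.71712189372174 0.21240914706140757
```

Emit:
{"name": "arm_command", "arguments": {"plan": [[[0,0,0,0,0,0],[0,0,0,0,0,0]]]}}

```text
time_s: 6.2
position: [0.5493, -0.0583, 0.1065]
tool_rot: [[0.0, -0.276, -0.961], [-0.0, -0.961, 0.276], [-1.0, -0.0, -0.0]]
ft_force: [-1.2, -1.1, 5.3]
grip_width: 0.0311
```

```bash
python3 st.py
```

```text
6.2 [ 0.54928559 -0.05826432  0.10649574] yaw -106.01 [-1.19 -1.1   5.29] [-0.082  0.137 -0.072] 0.031052144279753845 87.66890565746128 -0.059257904067635536
```

Emit:
{"name": "arm_command", "arguments": {"plan": [[[0,0,0,0.4,0,0],[0,0,0,0.8,0,0],[0,0,0,0.8,0,0],[0,0,0,0.8,0,0]]]}}

```text
time_s: 6.6
position: [0.5493, -0.0582, 0.1065]
tool_rot: [[0.0, -0.355, -0.935], [-0.0, -0.935, 0.355], [-1.0, -0.0, -0.0]]
ft_force: [-0.4, 0.0, 5.4]
grip_width: 0.0308
```

```bash
python3 st.py
```

```text
6.6 [ 0.54929406 -0.05822666  0.10646657] yaw -110.81 [-0.44  0.04  5.42] [-0.05   0.135 -0.034] 0.03082353669220819 92.47328876840116 -0.03382455208338797
```

Emit:
{"name": "arm_command", "arguments": {"plan": [[[0,0,0,0.4,0,0],[0,0,0,0.8,0,0],[0,0,0,0.8,0,0],[0,0,0,0.8,0,0]]]}}

```text
time_s: 7.0
position: [0.5493, -0.0582, 0.1065]
tool_rot: [[0.0, -0.432, -0.902], [-0.0, -0.902, 0.432], [-1.0, 0.0, -0.0]]
ft_force: [-0.4, -0.9, 5.1]
grip_width: 0.031
```

```bash
python3 st.py
```

```text
7.0 [ 0.54926666 -0.05823916  0.10645793] yaw -115.58 [-0.42 -0.93  5.06] [-0.082  0.085  0.182] 0.03097448557460012 97.25124868398682 0.20685432013124228
```

The torque rose to +0.18 N m, which suggests it is seating. One more small step, held, to confirm.

Emit:
{"name": "arm_command", "arguments": {"plan": [[[0,0,0,0.3,0,0],[0,0,0,0.6,0,0],[0,0,0,0.6,0,0],[0,0,0,0.6,0,0]]]}}

```text
time_s: 7.4
position: [0.5493, -0.0582, 0.1065]
tool_rot: [[0.0, -0.487, -0.873], [-0.0, -0.873, 0.487], [-1.0, 0.0, -0.0]]
ft_force: [-0.9, 0.0, 4.5]
grip_width: 0.0311
```

```bash
python3 st.py
```

```text
7.4 [ 0.54930054 -0.05823702  0.1064792 ] yaw -119.17 [-0.9   0.    4.45] [-0.061  0.127  0.266] 0.031101228110777167 100.84339709307372 0.27172003872692585
```

Emit:
{"name": "arm_command", "arguments": {"plan": [[[0,0,0,0.2,0,0],[0,0,0,0.4,0,0],[0,0,0,0.4,0,0],[0,0,0,0.4,0,0]]]}}

```text
time_s: 7.8
position: [0.5493, -0.0582, 0.1065]
tool_rot: [[0.0, -0.523, -0.852], [-0.0, -0.852, 0.523], [-1.0, 0.0, -0.0]]
ft_force: [-1.5, -0.1, 5.3]
grip_width: 0.031
```

```bash
python3 st.py
```

```text
7.8 [ 0.54929881 -0.05822197  0.10648927] yaw -121.56 [-1.45 -0.08  5.31] [-0.107  0.136  0.29 ] 0.030988703852461823 103.23928371534578 0.3127443417906761
```

Torque climbed 0.18, 0.27, 0.29 N m at roughly 1.2 N m/rad, so it is seated and strained about 0.15 rad. Releasing and retreating upwards.

Emit:
{"name": "arm_command", "arguments": {"plan": [[[0,0,0,0,0,0],[0,0,0,0,0,0],[0,0,0,0,0,0],[0,0,0,0,0,0],[0,0,0,0,0,0],[0,0,0,0,0,0],[0,0,0,0,0,0],[0,0,0,0,0,0]]], "jaw": 0}}

```text
time_s: 8.6
position: [0.5492, -0.0582, 0.1063]
tool_rot: [[0.0, -0.525, -0.851], [-0.0, -0.851, 0.525], [-1.0, 0.0, -0.0]]
ft_force: [-0.6, 0.7, -0.3]
grip_width: 0.0855
```

Emit:
{"name": "arm_command", "arguments": {"plan": [[[-0.3,0,0,0,0,0],[-0.9,0,0,0,0,0],[-1.6,0,0,0,0,0],[-2.4,0,0,0,0,0],[-3.2,0,0,0,0,0],[-4,0,0,0,0,0],[-4.6,0,0,0,0,0],[-4.9,0,0,0,0,0],[-5,0,0,0,0,0],[-5,0,0,0,0,0]]]}}

```text
time_s: 9.6
position: [0.5491, -0.0582, 0.2312]
tool_rot: [[-0.0, -0.525, -0.851], [0.0, -0.851, 0.525], [-1.0, 0.0, 0.0]]
ft_force: [-0.3, -0.1, -0.7]
grip_width: 0.0853
```

```bash
python3 st.py; python3 -c "
from h import *
s=get_image('scene');cv2.imwrite('pics/s4.png',cv2.resize(s['img'][160:300,190:330],None,fx=4,fy=4,interpolation=2)[:,:,::-1])"
```

```text
9.6 [ 0.5490747  -0.05818216  0.23117148] yaw -121.69 [-0.27 -0.13 -0.69] [0.053 0.031 0.047] 0.0852796378381458 103.35143217643143 -5.6992367944985745e-05
```

View pics/s4.png

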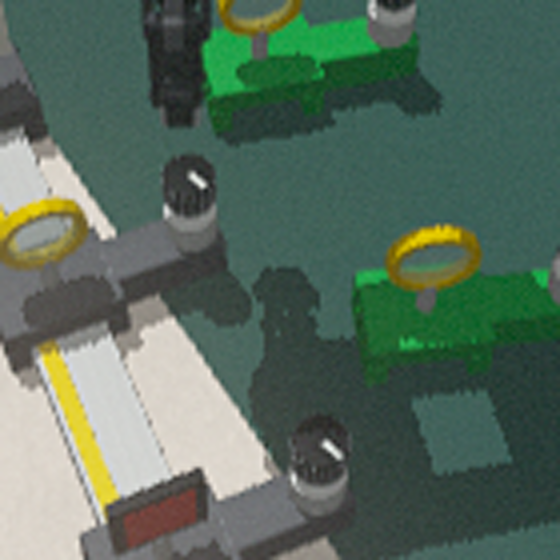

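The lens screw's white line, at crop (197,180), has turned and is now parallel to the line on the tight filter screw at (332,450). That filter screw looks unmoved. The gripper is clear of everything, so I'm handing in.

```bash
python3 -c "
from rig import workorder; print(workorder.close_job())"
```

```text
the job is handed in; nothing more can be done
None
```

I turned the lens carriage's thumbscrew about 56° clockwise in one grasp until it tightened, let go, raised the gripper clear and handed the job in at about 9.7 s. No verdict was reported.

- **Seating:** the wrist torque stayed within about 0.1 N m of zero while the screw was loose. It then rose to 0.18, 0.27 and 0.29 N m over the last small steps, roughly the stated 1.2 N m per rad. That puts the strain at about 0.15 rad, well under the 0.5 rad limit.
- **After release:** the force on the tool was back to noise. In the last picture the lens screw's white line is parallel to the one on the tight filter screw, which I did not touch.
- **Readings that disagreed:** the torque about the screw's axis read slightly negative, down to -0.09 N m, during the loose turning, where a small positive drag was expected. The last joint's effort was too noisy to use before the screw seated. I put both down to sensor noise and judged the seating by the clear rise in torque.

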